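# Fill the empty compartment of the covered cap tray

## Robot

A 7-joint arm with a two-finger parallel gripper is mounted at the origin on a cart in front of the work surface, level with it; the furniture and walls round the work are solid. World frame = base frame: x ahead of the robot, y to its left, z up, the work surface at z = 0. Lengths are in m, angles in rad, forces in N, time in s.
With the tool pointing down it reaches from about 0.425 to 0.925 m from the base axis. Payload 6.8 kg.
Tool frame: the origin (TCP) lies at the very end of the fingers, on their centre line; the grasp point (between the pads) lies bot.tcp_to_grasp behind it (bot.tcp_to_grasp is the distance from the TCP to the grasp point, in m); z points along the fingers, y is the line along which they close (so a half turn about z gives the same grasp; the last joint's range is limited). The gripper opens to 88 mm and grips with 3 to 60 N. Pads are 20 mm wide; open, the fingers measure 115 mm over their backs; the gripper's body (75 mm by 178 mm) begins 61 mm behind the grasp point.
Start: joints at [-1.282, 0.477, 0.022, 1.555, -0.011, 1.109, -0.083], TCP at [0.261, 0.623, 0.223] pointing down, gripper open.
Joint ranges: [-2.96, 2.96], [-0.34, 2.1], [-1.41, 1.46], [0.24, 2.44], [-1.37, 4.51], [0.17, 1.92], [-2.96, 2.96]. Speed limits (rad/s): [2.39, 2.39, 3.14, 3.14, 3.14, 3.14, 3.14].

## Interface

Orientations are given as a rotation vector (axis times angle).
In Python, from cell import bot gives the robot as it stands.
- The arm moves only by the tool servo_tool, never from a script. Its argument "deltas" is one flat list of numbers, 6 for each row, row after row: the shift along the tool's x, y, z in cm, then the turn, a rotation vector about the tool's x, y, z in rad. A call has 1 to 12 rows; each row shifts and turns the commanded pose from where the row before left it, along the tool's axes as they then stand; what a row does not reach is not made up. A row lasts 1/12 s, in which the tool goes at most 41.7 mm and 7.16 degrees, less where a joint would pass 70% of its speed; a pose out of reach is approached as far as the arm can. A call with a gripper value outside its range is refused whole. "jaw" is the closure, from 0 (fully open) to 1 (shut), set as the call begins (left out, the last holds). The fingers move at their own pace and stop on an object; "newtons" is the grip in N (left out, the last holds). Time passes only in rows, so rows that do not move let the fingers close. It gives the time, the measured TCP pose, the force, the opening and the grip force at its end, in the units of the state.
- bot.get_state(): the state, without advancing time (a new reading comes with each control period).
- bot.snapshot(name): name is "side" or "top"; returns a dict with "frame" (384x512x3 uint8, red, green, blue), "range_z" (384x512 float32, m along the optical axis (not along the pixel's ray), 0 where there is no reading), "fovy" (degrees; the focal length in pixels is half the picture's height over the tangent of half this angle, whatever the lens; pixels are square), "cx", "cy" (the principal point, pixels), "R" (3x3) and "t" (3): a world point X has camera coordinates R X + t. Camera axes: x right, y down, z forward; pixel columns grow to the right and rows downward; lengths in m; the calibration is good to about 2 mm. A picture is of the moment at which its call begins.
- bot.finish_job(): hands the job in; it is judged then, once.
The state is a dict: "clock": time; "joint_pos": joint angles; "dq": joint speeds; "joint_torque": joint torques, N m; "tool_pos": TCP position; "ee_rot": TCP orientation; "ft_force": force on the tool from outside, world axes, zero at the start; "wrist_torque": the same for the moment, N m; "finger_gap": finger opening in m; "grip_force": force on a finger pad.
Only numpy, scipy, OpenCV 4.12 (cv2) and the standard library are available. Lean on these libraries where they do the work, as an engineer would, in place of code of your own. Each camera call takes 0.05 s, during which the arm holds its last target. There are 200 camera calls.

## Task

One compartment of the tray hidden under the grey dust cover has no screw cap in it. Lift the cover off by its knob and stand it, right way up, flat on the free bench beside the tray; then take the loose black screw cap from the bench and set it upright on the floor of the empty compartment. Leave the cover off.

Things in the scene. Friction and masses are not known exactly. Their poses are not given: they have to be found in the camera images.
- cover: Loose grey upside-down box, 162 mm square, 42 mm high, up to 0.28 kg, at first standing on the bench round the tray (5 mm play). Black round knob on top, 26 mm across, 46 to 66 mm above the bench. Lift it over 40 mm before moving sideways. Origin: centre of underside (z = 0 on the bench); z up through the knob. Free bench for it: centre at x 0.50 to 0.56, y 0.30 to 0.34.
- cap: The loose black screw cap, mouth up (pale liner seen from above), 33 mm across, 26 mm high, 12 g, standing alone on the bench to the left (+y) of the covered tray. Grip it across from above by its upper 11 mm, so that the fingertips stay above the tray's walls when it is set down. Origin: centre of its underside; z up.
- tray: White tray under the cover, fixed to the bench, 140 mm square, 16 mm high, with 2 x 2 square compartments 64 mm wide, middles 68 mm apart, between 4 mm walls; floor 4 mm above the bench. Three hold a black cap like the loose one, tops 30 mm above the bench. It may be turned any way. Origin: centre of its underside; x and y along its walls.
- empty_pocket (a point): Centre of the floor of the one empty compartment, 4 mm above the bench, 34 mm along x and 34 mm along y from the tray's middle in the tray's axes. Axes as the tray's.
Mind the look-alikes: they are no part of the job. Of the things that look like the cap, the smallest one is meant.

How it is judged:
On the way:
1. the cover is off the tray and stands flat on the bench beside it (distance of cover from where it was at the start of the episode above 0.12 m and height (world z) of cover below 0.006 m and angle between cover's own z axis and vertical below 0.1 rad), for 0.2 s.
At the end, for the whole second after the job is handed in: The loose cap stands upright (10 degrees) on the floor of the empty compartment (underside within 5 mm of it, centre within 24 mm of the middle), and the cover stands right way up and flat on the bench (within 6 mm), more than 120 mm from where it stood; both at rest (all of step 1 and horizontal distance between cap and empty_pocket below 0.024 m and height (world z) of cap below 0.009 m and angle between cap's own z axis and vertical below 0.18 rad and linear speed of each of cap, cover below 0.02 m/s); the robot touches nothing.
It also fails if it takes over 59 s, if anything falls off the work surface, if the arm or the gripper's body presses on something with over 40 N, if the wrist force passes 120 N, or if a joint passes its speed limit or range.

## Working session

There is one attempt and no reset: what is moved stays moved. The work goes in short steps, Python scripts to look and compute and a tool call to move; the robot and the scene stay as the last step left them, time stands still between calls to the robot, and variables do not carry over. Pictures are saved under pics/ and viewed, at most 10 in all, crops included, and the job is handed in when it is done.

Besides the shell and the picture viewer there is one more tool, called after "Request:" as name(argument=value, ...) on one line, values as JSON. servo_tool: Moves the arm, as the interface text tells. Its arguments: {"type":"object","properties":{"deltas":{"type":"array"},"jaw":{"type":"number"},"newtons":{"type":"number"}},"required":["deltas"]}

```bash
mkdir -p pics; cat > h.py <<'E'
from cell import bot
import numpy as np, cv2
def shot(n):
    s=bot.snapshot(n); f=192/np.tan(np.radians(s["fovy"])/2)
    z=s["range_z"]; v,u=np.mgrid[:384,:512]
    C=np.stack([(u-s["cx"])/f*z,(v-s["cy"])/f*z,z],-1)
    W=(C-s["t"])@s["R"]  # R^T (C-t)
    W[z==0]=np.nan
    return s,W
def save(img,p): cv2.imwrite(p,cv2.cvtColor(img,cv2.COLOR_RGB2BGR))
E
python3 - <<'E'
from h import *
for n in("top","side"):
    s,W=shot(n); save(s["frame"],f"pics/{n}0.png"); np.savez(f"{n}0.npz",W=W,f=s["frame"])
    print(n,s["fovy"],s["cx"],s["cy"],s["R"].round(3).tolist(),s["t"])
st=bot.get_state(); print(st, bot.tcp_to_grasp)
E
```

```text
top 55.63909107748914 256.8632654493555 189.1846134840054 [[-0.02, -1.0, 0.003], [-0.997, 0.02, -0.068], [0.068, -0.004, -0.998]] [-0.07071768  0.57698572  0.84050015]
side 46.28783700757335 257.18237974311006 189.5542387583619 [[-0.986, -0.164, 0.01], [-0.096, 0.526, -0.845], [0.133, -0.835, -0.535]] [0.55892034 0.13075239 0.80481537]
{'clock': 0.1, 'joint_pos': array([-1.28207412,  0.47765508,  0.02233863,  1.55630309, -0.0114804 ,
        1.10927312, -0.08308046]), 'dq': array([ 0.00035367, -0.00208074, -0.00050502, -0.00307927,  0.00064268,
        0.00228709, -0.00105954]), 'joint_torque': array([ 3.66425636e-03, -5.84089923e+01,  1.53991878e+00, -2.73313594e+01,
       -5.41767350e-02,  1.30625945e-02,  3.29499653e-05]), 'tool_pos': array([0.2606945 , 0.62207422, 0.22184158]), 'ee_rot': array([-6.19129447e-01, -3.07979969e+00,  2.35615942e-03]), 'ft_force': array([ 0.76348871, -0.80045762, -0.38101431]), 'wrist_torque': array([-0.08386099, -0.00173004,  0.00029761]), 'grip_force': 0.0, 'finger_gap': 0.08770288413472917} 0.0187
```

View pics/top0.png

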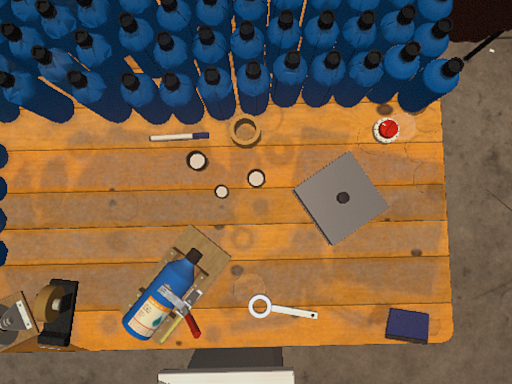

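View pics/side0.png

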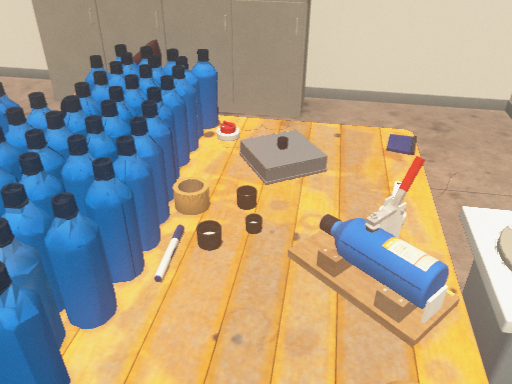

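The loose-cap candidates in the top view are (197,161), (256,178) and (222,191). The wooden ring at (245,130) is not one. The cover is at (341,198) with its knob at (343,198). By size I'd take (222,191); next I'll measure all three and check a crop.

```bash
python3 - <<'E'
from h import *
d=np.load("top0.npz");W=d["W"];f=d["f"]
v,u=np.mgrid[:384,:512]
for (a,b) in[(197,161),(256,178),(222,191)]:
    m=(abs(u-a)<20)&(abs(v-b)<16)&(W[...,2]>0.012)
    P=W[m]; top=np.nanpercentile(P[:,2],95); T=P[P[:,2]>top-.006]
    (cx,cy),r=cv2.minEnclosingCircle(T[:,:2].astype(np.float32))
    print((a,b),m.sum(),"top",top.round(4),"c",round(cx,4),round(cy,4),"mid",((T.max(0)+T.min(0))/2).round(4),"diam",round(2*r,4))
R=(abs(u-343)<60)&(abs(v-198)<55)
m=R&(W[...,2]>.036)&(W[...,2]<.052)
(c,sz,ang)=cv2.minAreaRect(W[m][:,:2].astype(np.float32)); print("cover",c,sz,ang,np.nanmedian(W[m][:,2]))
m=R&(W[...,2]>.056); P=W[m]; print("knob",m.sum(),((P.max(0)+P.min(0))/2).round(4),P[:,:2].mean(0),np.ptp(P,axis=0),P[:,2].max())
print("bench z",np.nanmedian(W[190:215,60:110,2]), W[200,85],W[150,85],W[200,10])
# obstacles by height
m=(W[...,2]>.03)&(W[...,1]>.15)&(W[...,1]<.5)&(W[...,0]>.35)&(W[...,0]<.7); print("obst",[(W[m][:,i].min().round(3),W[m][:,i].max().round(3)) for i in range(3)] if m.any() else None)
save(cv2.resize(f[130:220,150:300],None,fx=4,fy=4,interpolation=cv2.INTER_CUBIC),"pics/crop.png")
E
```

```text
(197, 161) 278 top 0.038 c 0.6458 0.0604 mid [0.6464 0.0596 0.0366] diam 0.0468
(256, 178) 193 top 0.036 c 0.6013 -0.0791 mid [ 0.6008 -0.0796  0.0339] diam 0.0437
(222, 191) 55 top 0.0286 c 0.5714 0.0033 mid [0.5713 0.0032 0.0265] diam 0.0328
cover (0.5502173900604248, -0.27490705251693726) (0.15801824629306793, 0.15856286883354187) 33.11140441894531 0.04218964506867119
knob 112 [ 0.5501 -0.274   0.0632] [ 0.55010339 -0.273597  ] [0.02507778 0.02396193 0.01426697] 0.07028658922514544
bench z 9.679577573677985e-07 [0.55885403 0.33120127 0.00252046] [6.80678688e-01 3.33655262e-01 3.75862723e-04] [0.56254635 0.51201875 0.0012118 ]
obst [(np.float64(0.35), np.float64(0.373)), (np.float64(0.151), np.float64(0.406)), (np.float64(0.031), np.float64(0.103))]
```

View pics/crop.png

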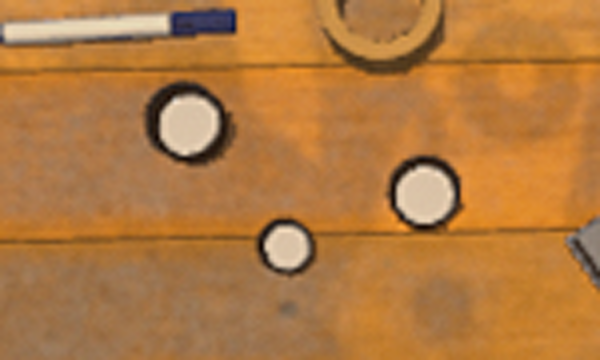

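The crop confirms it: the smallest, at crop (287,246), is 33 mm across at (0.571, 0.003). Before moving, I'll check the tall obstacles along the route.

```bash
python3 - <<'E'
from h import *
P=np.concatenate([np.load(n)["W"].reshape(-1,3) for n in("top0.npz","side0.npz")]); P=P[np.isfinite(P).all(1)]
for y0 in np.arange(-.4,.8,.1):
    r=[]
    for x0 in np.arange(.2,.9,.1):
        m=(P[:,0]>=x0)&(P[:,0]<x0+.1)&(P[:,1]>=y0)&(P[:,1]<y0+.1)
        r.append(round(float(P[m,2].max()),2) if m.any() else None)
    print(round(y0,1),r)
m=(P[:,2]>.03)&(P[:,1]>.42)&(P[:,0]<.7)&(P[:,0]>.1)&(P[:,1]<.9); print(P[m].min(0),P[m].max(0)) if m.any() else 0
m=(P[:,2]>.08)&(P[:,1]<.42)&(P[:,0]>.5); print(P[m].min(0))
E
```

```text
-0.4 [0.01, 0.0, 0.05, 0.05, 0.05, 0.22, 0.22]
-0.3 [0.02, 0.01, 0.05, 0.07, 0.05, 0.22, 0.22]
-0.2 [0.02, 0.02, 0.0, 0.05, 0.04, 0.22, 0.22]
-0.1 [0.02, 0.02, 0.02, 0.04, 0.05, 0.22, 0.22]
-0.0 [0.21, 0.21, 0.11, 0.03, 0.04, 0.22, 0.22]
0.1 [0.11, 0.14, 0.11, 0.0, 0.01, 0.22, 0.22]
0.2 [0.1, 0.1, 0.0, 0.01, 0.0, 0.22, 0.22]
0.3 [0.09, 0.1, 0.0, 0.0, 0.0, 0.22, 0.22]
0.4 [0.09, 0.08, 0.0, 0.0, 0.0, 0.21, 0.18]
0.5 [0.01, 0.02, 0.03, 0.03, 0.03, 0.06, None]
0.6 [None, None, -0.81, None, None, None, None]
0.7 [None, None, -0.73, None, None, None, None]
0.8 [None, None, -0.81, None, None, None, None]
[0.23772777 0.42018689 0.03017183] [0.67425251 0.51862502 0.08974866]
[ 0.73540615 -1.04153278  0.08000791]
```

Request:
servo_tool(deltas=[0,0,-0.8,0,0,0.098,0,0,-0.8,0,0,0.098,0,0,-0.8,0,0,0.098,0,0,-0.8,0,0,0.098,0,0,-0.8,0,0,0.098,0,0,-0.8,0,0,0.098,0,0,-0.8,0,0,0.098,0,0,-0.8,0,0,0.098,0,0,-0.8,0,0,0.098,0,0,-0.8,0,0,0.098,0,0,-0.8,0,0,0.098,0,0,-0.8,0,0,0.098])

```text
clock: 1.1
tool_pos: [0.2607, 0.6223, 0.3185]
ee_rot: [2.229, 2.214, -0.002]
ft_force: [-0.9, -0.3, 0.1]
finger_gap: 0.0884
grip_force: 0.0
```

Request:
servo_tool(deltas=[-3.4,1.8,0,0,0,0,-3.4,1.8,0,0,0,0,-3.4,1.8,0,0,0,0,-3.4,1.8,0,0,0,0,-3.4,1.8,0,0,0,0,-3.4,1.8,0,0,0,0,-3.4,1.8,0,0,0,0,-3.4,1.8,0,0,0,0,-3.4,1.8,0,0,0,0,-3.4,1.8,0,0,0,0,-3.4,1.8,0,0,0,0,-3.4,1.8,0,0,0,0])

```text
clock: 2.1
tool_pos: [0.4763, 0.2122, 0.3185]
ee_rot: [-2.223, -2.219, 0.0]
ft_force: [0.9, -0.0, 0.2]
finger_gap: 0.088
grip_force: 0.0
```

Request:
servo_tool(deltas=[-4,0.6,0,0,0,0,-4,0.6,0,0,0,0,-4,0.6,0,0,0,0,-4,0.6,0,0,0,0,-4,0.6,0,0,0,0,-4,0.6,0,0,0,0,-4,0.6,0,0,0,0,-4,0.6,0,0,0,0,-4,0.6,0,0,0,0,-4,0.6,0,0,0,0,-4,0.6,0,0,0,0,-4,0.6,0,0,0,0])

```text
clock: 3.1
tool_pos: [0.547, -0.2676, 0.3183]
ee_rot: [-2.222, -2.219, -0.0]
ft_force: [-1.0, 0.6, -0.4]
finger_gap: 0.0876
grip_force: 0.0
```

Request:
servo_tool(deltas=[0,0,2,0,0,0,0,0,2,0,0,0,0,0,2,0,0,0,0,0,2,0,0,0,0,0,2,0,0,0,0,0,2,0,0,0,0,0,2,0,0,0,0,0,2,0,0,0,0,0,2,0,0,0,0,0,2,0,0,0,0,0,0,0,0,0,0,0,0,0,0,0])

```text
clock: 4.1
tool_pos: [0.5463, -0.2657, 0.1179]
ee_rot: [-2.222, -2.217, 0.002]
ft_force: [1.1, -1.0, 1.0]
finger_gap: 0.0878
grip_force: 0.0
```

Request:
servo_tool(deltas=[-0.4,0.2,1.2,0,0,0,-0.4,0.2,1.2,0,0,0,0,0,1.2,0,0,0,0,0,1.2,0,0,0,0,0,1.2,0,0,0,0,0,0.9,0,0,0,0,0,0,0,0,0,0,0,0,0,0,0])

```text
clock: 4.77
tool_pos: [0.5506, -0.2739, 0.049]
ee_rot: [-2.223, -2.218, 0.001]
ft_force: [-0.1, -0.8, -0.2]
finger_gap: 0.0879
grip_force: 0.0
```

Request:
servo_tool(deltas=[0,0,0,0,0,0,0,0,0,0,0,0,0,0,0,0,0,0,0,0,0,0,0,0,0,0,0,0,0,0,0,0,0,0,0,0,0,0,0,0,0,0,0,0,0,0,0,0], jaw=1, newtons=35)

```text
clock: 5.43
tool_pos: [0.5511, -0.274, 0.0497]
ee_rot: [2.224, 2.219, 0.0]
ft_force: [0.1, 0.3, 0.0]
finger_gap: 0.0379
grip_force: 0.0
```

Request:
servo_tool(deltas=[0,0,0.4,0,0,0,0,0,0,0,0,0,0,0,0,0,0,0,0,0,0,0,0,0,0,0,0,0,0,0,0,0,0,0,0,0])

```text
clock: 5.93
tool_pos: [0.5509, -0.2739, 0.0455]
ee_rot: [-2.223, -2.219, 0.0]
ft_force: [-0.8, 0.0, -1.4]
finger_gap: 0.0249
grip_force: 35.0
```

Request:
servo_tool(deltas=[0,0,-0.5,0,0,0,0,0,-1,0,0,0,0,0,-1,0,0,0,0,0,-1,0,0,0,0,0,-1,0,0,0,0,0,-1,0,0,0,0,0,-1,0,0,0,0,0,-1,0,0,0,0,0,-0.5,0,0,0,0,0,0,0,0,0,0,0,0,0,0,0])

```text
clock: 6.85
tool_pos: [0.5511, -0.2739, 0.1258]
ee_rot: [2.223, 2.219, 0.0]
ft_force: [-0.4, -0.2, -1.5]
finger_gap: 0.0251
grip_force: 35.0
```

```bash
python3 - <<'E'
from h import *
s,W=shot("side"); save(cv2.resize(s["frame"],(768,576)),"pics/side1.png")
E
```

```text
(no output)
```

View pics/side1.png

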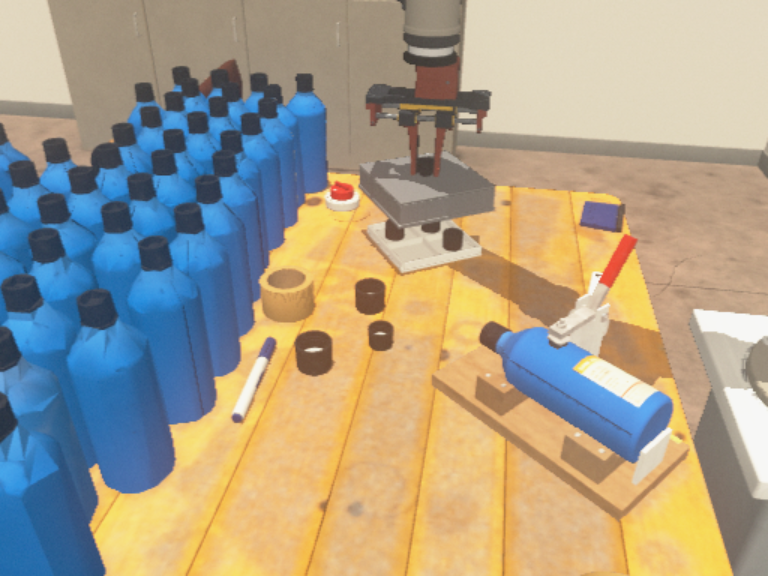

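The cover hangs level from the knob at (425,165). The tray is uncovered at (422,245), with its empty compartment toward the camera. I'll carry the cover over to the free bench.

Request:
servo_tool(deltas=[1.5,0,0,0,0,0,2.5,0,0,0,0,0,3.2,0,0,0,0,0,3.2,0,0,0,0,0,3.2,0,0,0,0,0,3.2,0,0,0,0,0,3.2,0,0,0,0,0,3.2,0,0,0,0,0,3.2,0,0,0,0,0,3.2,0,0,0,0,0,3.2,0,0,0,0,0,3.2,0,0,0,0,0])

```text
clock: 7.9
tool_pos: [0.5527, 0.0863, 0.1257]
ee_rot: [2.221, 2.217, 0.0]
ft_force: [2.7, -3.6, -2.5]
finger_gap: 0.0253
grip_force: 35.0
```

Request:
servo_tool(deltas=[3.2,0,0,0,0,0,3.2,0,0,0,0,0,3.2,0,0,0,0,0,3.2,-0.2,0,0,0,0,3.2,-0.3,0,0,0,0,3.2,-0.3,0,0,0,0,2.5,-0.2,0,0,0,0,1.5,0,0,0,0,0,0.5,0,0,0,0,0,0,0,0,0,0,0,0,0,0,0,0,0,0,0,0,0,0,0])

```text
clock: 8.9
tool_pos: [0.5429, 0.3202, 0.1257]
ee_rot: [2.227, 2.215, -0.001]
ft_force: [0.6, -0.2, -1.2]
finger_gap: 0.0253
grip_force: 35.0
```

Request:
servo_tool(deltas=[0,0,1,0,0,0,0,0,1,0,0,0,0,0,1,0,0,0,0,0,1,0,0,0,0,0,1,0,0,0,0,0,1,0,0,0,0,0,0.8,0,0,0,0,0,0.5,0,0,0,0,0,0.3,0,0,0,0,0,0,0,0,0,0,0,0,0,0,0])

```text
clock: 9.82
tool_pos: [0.5425, 0.3231, 0.0498]
ee_rot: [2.224, 2.219, 0.001]
ft_force: [0.3, 0.1, -2.7]
finger_gap: 0.0255
grip_force: 35.0
```

Request:
servo_tool(deltas=[0,0,0.2,0,0,0,0,0,0.2,0,0,0,0,0,0,0,0,0,0,0,0,0,0,0])

```text
clock: 10.15
tool_pos: [0.5428, 0.323, 0.0461]
ee_rot: [2.224, 2.219, 0.002]
ft_force: [0.0, -1.0, 1.7]
finger_gap: 0.0251
grip_force: 35.0
```

Request:
servo_tool(deltas=[0,0,0,0,0,0,0,0,0,0,0,0,0,0,0,0,0,0,0,0,0,0,0,0,0,0,0,0,0,0,0,0,0,0,0,0,0,0,0,0,0,0,0,0,0,0,0,0], jaw=0.2)

```text
clock: 10.82
tool_pos: [0.5422, 0.323, 0.0457]
ee_rot: [-2.224, -2.219, -0.0]
ft_force: [0.4, -0.2, 1.0]
finger_gap: 0.0696
grip_force: 0.0
```

Request:
servo_tool(deltas=[0,0,-0.5,0,0,0,0,0,-1.5,0,0,0,0,0,-2,0,0,0,0,0,-2,0,0,0,0,0,-2,0,0,0,0,0,-2,0,0,0,0,0,0,0,0,0])

```text
clock: 11.4
tool_pos: [0.5449, 0.3238, 0.151]
ee_rot: [2.224, 2.218, 0.011]
ft_force: [0.3, 0.9, 0.8]
finger_gap: 0.0705
grip_force: 0.0
```

```bash
python3 - <<'E'
from h import *
s,W=shot("top"); save(cv2.resize(s["frame"],(768,576)),"pics/top2.png")
np.savez("top2.npz",W=W,f=s["frame"])
E
```

```text
(no output)
```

View pics/top2.png

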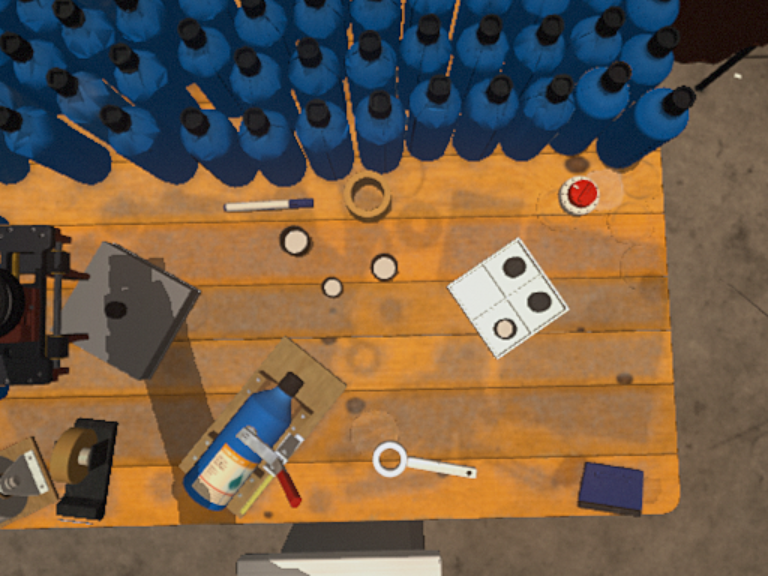

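The cover stands on the bench at (125,310). In the tray, caps sit at (514,267), (539,301) and (504,328); the left compartment, near (479,293), is empty. Next I'll measure it.

```bash
python3 - <<'E'
from h import *
d=np.load("top2.npz");W=d["W"];f=d["f"].astype(int)
v,u=np.mgrid[:384,:512]
R=(abs(u-338)<50)&(abs(v-198)<50)
w=(R&(f.min(-1)>150)).astype(np.uint8)
cs,_=cv2.findContours(w,cv2.RETR_EXTERNAL,cv2.CHAIN_APPROX_NONE); c=max(cs,key=cv2.contourArea)[:,0]
# tray hull: outline pixels -> rim plane z=.016 by ray
s=bot.snapshot("top"); F=192/np.tan(np.radians(s["fovy"])/2); o=-s["R"].T@s["t"]
def ray(p,z):
    q=s["R"].T@np.array([(p[0]-s["cx"])/F,(p[1]-s["cy"])/F,1]); return (o+q*(z-o[2])/q[2])[:2]
Q=np.array([ray(p,.016) for p in c],np.float32)
r=cv2.minAreaRect(Q); print(r); C=np.array(r[0]); B=cv2.boxPoints(r)
for b in B: print("pocket",(C+(b-C)*.068/.140*np.array(1)).round(4), b.round(3))
for a,b in[(514,267),(539,301),(504,328)]: print("cap",ray((a/1.5,b/1.5),.03).round(4))
m=(abs(u-222)<20)&(abs(v-191)<16)&(W[...,2]>0.020); P=W[m]; print("cap",((P.max(0)+P.min(0))/2).round(4))
m=(u<140)&(u>40)&(v>150)&(v<260)&(W[...,2]>.03)&(W[...,2]<.05); print("cover",W[m][:,2].min(),W[m][:,2].max(),np.median(W[m],0))
E
```

```text
((0.5507755279541016, -0.2754449248313904), (0.13948725163936615, 0.14035332202911377), 33.19499969482422)
pocket [ 0.5038 -0.2655] [ 0.454 -0.255]
pocket [ 0.5411 -0.3225] [ 0.531 -0.372]
pocket [ 0.5978 -0.2854] [ 0.648 -0.296]
pocket [ 0.5605 -0.2284] [ 0.571 -0.179]
cap [ 0.597  -0.2838]
cap [ 0.5431 -0.3208]
cap [ 0.5024 -0.2648]
cap [0.5713 0.0031 0.0247]
cover 0.030006585364679064 0.04991990700825928 [0.54276413 0.3180235  0.04226877]
```

Request:
servo_tool(deltas=[-2,0.2,0,0,0,0,-3.4,0.3,0,0,0,0,-3.4,0.3,0,0,0,0,-3.4,0.3,0,0,0,0,-3.4,0.3,0,0,0,0,-3.4,0.3,0,0,0,0,-3.4,0.3,0,0,0,0,-3.4,0.3,0,0,0,0,-3.4,0.3,0,0,0,0,-2,0,2,0,0,0,-0.8,0,2,0,0,0,0,0,2,0,0,0])

```text
clock: 12.5
tool_pos: [0.5669, -0.0006, 0.0848]
ee_rot: [2.229, 2.213, -0.002]
ft_force: [-0.5, 0.5, -0.4]
finger_gap: 0.07
grip_force: 0.0
```

Request:
servo_tool(deltas=[0,0,1,0,0,0,0,0,0,0,0,0,0,0,0,0,0,0,0,0,0,0,0,0])

```text
clock: 12.83
tool_pos: [0.5681, 0.0035, 0.0763]
ee_rot: [2.222, 2.22, 0.001]
ft_force: [0.7, 0.0, 0.8]
finger_gap: 0.0702
grip_force: 0.0
```

Request:
servo_tool(deltas=[0,0.3,1,0,0,0,0,0,1,0,0,0,0,0,1,0,0,0,0,0,1,0,0,0,0,0,1,0,0,0,0,0,0.8,0,0,0,0,0,0,0,0,0,0,0,0,0,0,0])

```text
clock: 13.5
tool_pos: [0.5702, 0.0027, 0.017]
ee_rot: [-2.224, -2.218, 0.002]
ft_force: [0.6, -0.7, -0.4]
finger_gap: 0.0705
grip_force: 0.0
```

Request:
servo_tool(deltas=[0,0.1,0,0,0,0,0,0,0,0,0,0,0,0,0,0,0,0,0,0,0,0,0,0,0,0,0,0,0,0,0,0,0,0,0,0,0,0,0,0,0,0,0,0,0,0,0,0,0,0,0,0,0,0], jaw=1, newtons=12)

```text
clock: 14.25
tool_pos: [0.5717, 0.003, 0.0178]
ee_rot: [-2.224, -2.219, -0.0]
ft_force: [0.1, 0.7, 2.1]
finger_gap: 0.0322
grip_force: 12.0
```

Request:
servo_tool(deltas=[0,0,-0.5,0,0,0,0,0,-1,0,0,0,0,0,-1.5,0,0,0,0,0,-1.5,0,0,0,0,0,-1.5,0,0,0,0,0,-1,0,0,0,0,0,0,0,0,0])

```text
clock: 14.83
tool_pos: [0.5731, 0.0029, 0.0901]
ee_rot: [2.222, 2.217, 0.005]
ft_force: [0.0, 0.5, -0.4]
finger_gap: 0.0318
grip_force: 12.0
```

```bash
python3 - <<'E'
from h import *
s,W=shot("side"); save(cv2.resize(s["frame"][100:290,150:400],None,fx=3,fy=3,interpolation=cv2.INTER_CUBIC),"pics/side3.png")
E
```

```text
(no output)
```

View pics/side3.png

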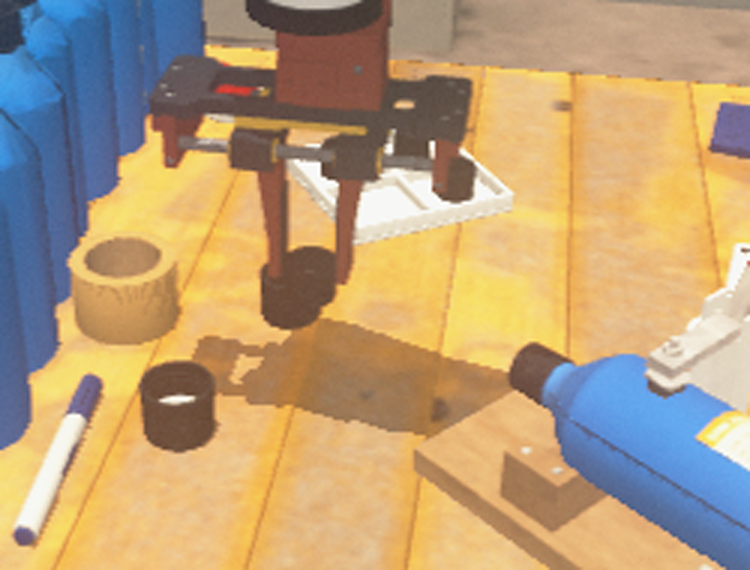

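The fingers hold the cap upright at (315,280) in the crop, with the decoy behind it at (290,300), and the gap is 32 mm. I'll move it over the pocket at (0.5605, -0.228).

Request:
servo_tool(deltas=[-2,0,0,0,0,0,-3.2,-0.2,0,0,0,0,-3.2,-0.2,0,0,0,0,-3.2,-0.2,0,0,0,0,-3.2,-0.2,0,0,0,0,-3.2,-0.2,0,0,0,0,-3.2,-0.2,0,0,0,0,-1.5,0,0,0,0,0,-0.4,0,0,0,0,0,0,0,0,0,0,0,0,0,0,0,0,0,0,0,0,0,0,0])

```text
clock: 15.88
tool_pos: [0.5595, -0.2257, 0.087]
ee_rot: [-2.22, -2.221, -0.001]
ft_force: [-0.3, 0.7, 0.5]
finger_gap: 0.0321
grip_force: 12.0
```

Request:
servo_tool(deltas=[0,0,1,0,0,0,0,0,1,0,0,0,0,0,1,0,0,0,0,0,1,0,0,0,0,0,0,0,0,0,0,0,0,0,0,0])

```text
clock: 16.38
tool_pos: [0.5585, -0.2278, 0.0466]
ee_rot: [-2.223, -2.218, 0.002]
ft_force: [-0.6, -0.2, -0.5]
finger_gap: 0.032
grip_force: 12.0
```

Request:
servo_tool(deltas=[0,0.1,0.6,0,0,0,0,0,0.6,0,0,0,0,0,0.6,0,0,0,0,0,0.4,0,0,0,0,0,0.2,0,0,0,0,0,0,0,0,0,0,0,0,0,0,0])

```text
clock: 16.97
tool_pos: [0.5601, -0.2281, 0.0236]
ee_rot: [-2.224, -2.219, 0.0]
ft_force: [0.3, -0.1, -0.3]
finger_gap: 0.0317
grip_force: 12.0
```

Request:
servo_tool(deltas=[0,0,0.2,0,0,0,0,0,0,0,0,0,0,0,0,0,0,0])

```text
clock: 17.22
tool_pos: [0.5603, -0.2281, 0.0218]
ee_rot: [2.223, 2.219, 0.0]
ft_force: [-0.2, -0.1, 0.7]
finger_gap: 0.0318
grip_force: 12.0
```

Request:
servo_tool(deltas=[0,0,0,0,0,0,0,0,0,0,0,0,0,0,0,0,0,0,0,0,0,0,0,0,0,0,0,0,0,0,0,0,0,0,0,0], jaw=0.45)

```text
clock: 17.72
tool_pos: [0.5601, -0.228, 0.0216]
ee_rot: [-2.224, -2.219, -0.0]
ft_force: [-0.2, 0.8, 0.7]
finger_gap: 0.0483
grip_force: 0.0
```

Request:
servo_tool(deltas=[0,0,-0.5,0,0,0,0,0,-1,0,0,0,0,0,-2,0,0,0,0,0,-2,0,0,0,0,0,-2,0,0,0,0,0,-2,0,0,0,2.5,0,-1,0,0,0,2.5,0,0,0,0,0,2.5,0,0,0,0,0,2.5,0,0,0,0,0,2,0,0,0,0,0,0,0,0,0,0,0])

```text
clock: 18.72
tool_pos: [0.561, -0.1028, 0.1271]
ee_rot: [-2.216, -2.224, -0.003]
ft_force: [-0.0, 0.1, 0.1]
finger_gap: 0.0486
grip_force: 0.0
```

```bash
python3 - <<'E'
from h import *
s,W=shot("top"); f=s["frame"]; save(cv2.resize(f[140:260,20:420],(800,240)),"pics/top4.png")
v,u=np.mgrid[:384,:512]
g=(abs(u-323)<22)&(abs(v-193)<22)&(W[...,2]>.022)&(W[...,2]<.04)&(abs(W[...,0]-.5605)<.03)&(abs(W[...,1]+.2284)<.03)
P=W[g]; print("cap",len(P),((P.max(0)+P.min(0))/2).round(4),P[:,2].max() if len(P) else 0)
m=(u<140)&(u>40)&(v>150)&(v<260)&(W[...,2]>.036)&(W[...,2]<.05); print("cover",np.median(W[m],0), np.percentile(W[m][:,2],[5,95]))
s,W=shot("side"); save(cv2.resize(s["frame"][110:200,220:350],None,fx=5,fy=5,interpolation=cv2.INTER_CUBIC),"pics/side4.png")
E
```

```text
cap 37 [ 0.5594 -0.2308  0.0275] 0.03274898355867466
cover [0.54230613 0.3210805  0.04227642] [0.03979125 0.04468591]
```

View pics/top4.png

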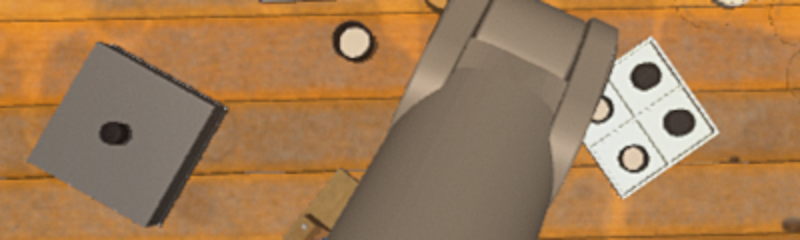

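View pics/side4.png

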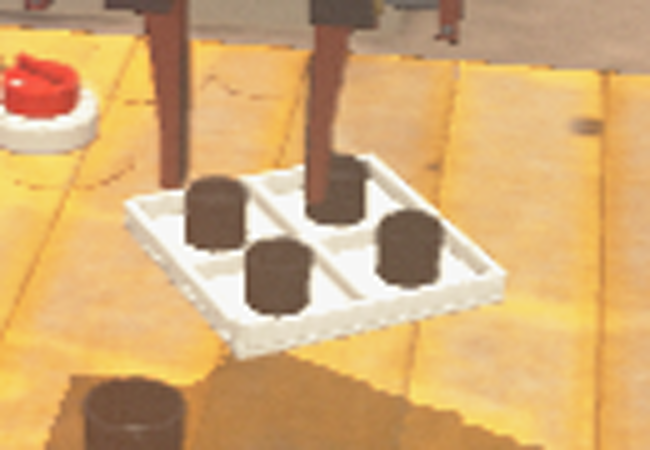

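The placed cap stands upright in its compartment at (280,275) in the side crop, and all four compartments are now filled. In the top view the cover stands flat at (125,133), and the arm is clear.

```bash
python3 -c "
from cell import bot
print(bot.finish_job())"
```

```text
the job is handed in; nothing more can be done
None
```

The job is handed in at about 19 s on the robot's clock; no verdict came back, but the last pictures show the cover flat on the free bench at about (0.54, 0.32) and the smallest cap upright in the empty compartment, about 3 mm from its middle.

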